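# Shim a row of sample jars tight in a clamping tray and hold the clamp shut

## Robot

A 7-joint arm with a two-finger parallel gripper is mounted at the origin on a cart in front of the work surface, level with it; the furniture and walls round the work are solid. World frame = base frame: x ahead of the robot, y to its left, z up, the work surface at z = 0. Lengths are in m, angles in rad, forces in N, time in s.
With the tool pointing down it reaches from about 0.4 to 0.85 m from the base axis. Payload 10.4 kg.
Tool frame: the origin (TCP) lies at the very end of the fingers, on their centre line; the grasp point (between the pads) lies 19 mm behind it; x points along the fingers, y is the direction in which the jaws open and shut, and the axes are right-handed (so a half turn about x gives the same grasp; the last joint's range is limited). The gripper opens to 85 mm and grips with 20 to 120 N. Pads are 22 mm wide; open, the fingers measure 114 mm over their backs; the gripper's body (76 mm by 85 mm) begins 54 mm behind the grasp point. The pads swing forward as they close: fully open they stand 13 mm farther back than shut.
Start: joints at [1.183, 0.332, -0.065, 1.46, 0.022, 1.35, -0.088], TCP at [0.223, -0.584, 0.231] pointing down, gripper open.
Joint ranges: [-2.6, 2.6], [-0.5, 2.12], [-1.47, 1.34], [0.16, 2.42], [-1.27, 4.41], [0.06, 2.06], [-2.6, 2.6]. Speed limits (rad/s): [2.22, 2.22, 2.79, 2.79, 3.14, 3.14, 3.14].

## Interface

Orientations are given as a unit quaternion [x, y, z, w].
In Python, from workcell import monitor, camera, ticket, regions_of gives the robot as it stands.
- The arm moves only by the tool step_arm, never from a script. Its argument "increments" is a list of rows, each a list of 5 numbers: the finger opening in m, from 0 to 0.0854, then the shift along the world's x, y, z in m, then the turn about the world's z in rad. A call has 1 to 12 rows; each row shifts and turns the commanded pose from where the row before left it; what a row does not reach is not made up. A row lasts 1/12 s, in which the tool goes at most 41.7 mm and 7.16 degrees, less where a joint would pass 70% of its speed; a pose out of reach is approached as far as the arm can. A call with a gripper value outside its range is refused whole. The fingers move at their own pace and stop on an object; "force" is the grip in N (left out, the last holds). Time passes only in rows, so rows that do not move let the fingers close. It gives the time, the measured TCP pose, the force and the opening at its end, in the units of the state.
- monitor.get_obs(): the state, without advancing time (a new reading comes with each control period).
- camera(name): name is "scene" or "top" or "wrist"; returns a dict with "color" (420x560x3 uint8, red, green, blue), "range_z" (420x560 float32, m along the optical axis (not along the pixel's ray), 0 where there is no reading), "fx", "fy", "cx", "cy" (pixels), "cam_to_world" (4x4, takes a point from camera to world coordinates). Camera axes: x right, y up, looking along -z (the intrinsics and any distortion apply to the point x, -y, -z); pixel columns grow to the right and rows downward; lengths in m; the calibration is good to about 2 mm. A picture is of the moment at which its call begins.
- ticket.hand_in(): hands the job in, once; it reports no verdict.
Trained networks look in a picture, given as the dict that the camera call returned (one of the last four; its "shot" number tells which), for a name from the list of things; names that differ only in an ending like _2 or _b are one class to them, and where a whole thing is asked for, a point or a joint stands for the part that bears it (a point fixed in the world has none). Each returns a list of dicts, best first, with "p" (0 to 1); they miss things now and then, are a little off and sometimes report something else, mostly with a low value. They report only what shows in the picture. A call takes as long as a camera call. They do not tell look-alikes from the thing itself.
- regions_of(picture, query): "region" (420x560 bool, what is visible of it) and "centre" ([row, column] in pixels, amid what is visible of it).
The state is a dict: "clock": time; "joint_pos": joint angles; "joint_velocities": joint speeds; "tau": joint torques, N m; "position": TCP position; "ee_rot": TCP orientation; "ft_force": force on the tool from outside, world axes, zero at the start; "torque": the same for the moment, N m; "grip_width": opening from 0.0 (shut) to 1.0 (fully open).
Only numpy, scipy, OpenCV 4.12 (cv2) and the standard library are available. Lean on these libraries where they do the work, as an engineer would, in place of code of your own. Each camera call takes 0.05 s, during which the arm holds its last target. There are 200 camera calls.

## Task

In the clamping tray, close the three sample jars up into one touching row against the end stop, then stand spacer plates crosswise one after another in the gap between the row and the spring-loaded jaw, until there is no room for another. Then push the jaw firmly onto the stack, against its return spring, so that jars and spacers are squeezed tight, and finish while still holding it pushed. Keep jars and spacers upright, leave the spare spacers standing where they are and the other things on the bench alone.

Things in the scene. Friction and masses are not known exactly. Their poses are not given: they have to be found in the camera images.
- tray: Fixed aluminium tray, mm: 84 wide (x), 360 long (y -200 to +160), origin on the bench under the middle line. Bed top 6 above the bench. Fences 5 thick, top 18 above the bench, y -92 to +158, inside width 60. End stop towards +y, jaw towards -y. Behind the jaw the bed is open: nothing over 22 above the bench (two guide rods, a low bracket at y -185 to -197).
- end_stop: Dark steel stop, 56 mm wide, 50 mm high, fixed on the tray bed; where along the tray differs from run to run. Origin on the bed, in the plane of the face that the first jar shall touch; axes as the tray's, the row lies to its -y.
- jaw_face (a point): Upright steel jaw plate, 40 mm wide (tray x), 14 mm thick (tray y), its top 62 mm above the bench. This point lies at the bed, in the plane of its clamping face (which looks to tray +y); its back, to be pushed, lies 14 mm towards -y and is plain and open. With the spring relaxed the face stands at tray y = -100 mm.
- jaw (a joint): Jaw travel towards the stop, m: 0 = spring relaxed, 0.021 = end of travel. The spring returns it (1.5 N at 0, 4.7 N at the end). It reaches the row only through spacers: the closed-up row leaves 20 to 55 mm before the relaxed jaw, so 1 to 3 spacers are needed. A push of 10 to 15 N on its back holds everything tight.
- jar_1: Round sample jar with screw lid, 53 to 54 mm diameter, 80 mm high, 0.12 kg, upright on the tray bed; origin at the centre of its underside. The one nearest the end stop.
- jar_2: Round sample jar with screw lid, 53 to 54 mm diameter, 80 mm high, 0.12 kg, upright on the tray bed; origin at the centre of its underside. The middle one.
- jar_3: Round sample jar with screw lid, 53 to 54 mm diameter, 80 mm high, 0.12 kg, upright on the tray bed; origin at the centre of its underside. The one nearest the jaw.
- spacer_1: Plain white plastic spacer plate, 54 mm wide (own x), 14 mm thick (own y), 55 mm high, 50 g, standing upright on the bench; origin at the centre of its underside. It goes into the tray with its width across the tray. All four are alike; not all are needed.
- spacer_2: Plain white plastic spacer plate, 54 mm wide (own x), 14 mm thick (own y), 55 mm high, 50 g, standing upright on the bench; origin at the centre of its underside. It goes into the tray with its width across the tray. All four are alike; not all are needed.
- spacer_3: Plain white plastic spacer plate, 54 mm wide (own x), 14 mm thick (own y), 55 mm high, 50 g, standing upright on the bench; origin at the centre of its underside. It goes into the tray with its width across the tray. All four are alike; not all are needed.
- spacer_4: Plain white plastic spacer plate, 54 mm wide (own x), 14 mm thick (own y), 55 mm high, 50 g, standing upright on the bench; origin at the centre of its underside. It goes into the tray with its width across the tray. All four are alike; not all are needed.
- grease_tin: Bystander: round tin, 64 mm, 33 mm high; origin under its centre.
- seal_ring_1: Bystander: O-ring, 42 mm, 8 mm high, lying among the spacers; origin under its centre.
There are look-alikes about, which are no part of the job. Leave any red look-alike of the spacer_2 alone. What is shaped like the jar_3 but red is not meant.

How it is judged:
By the outcome, as a careful person would: the job done as asked, in the order asked, and still so for the second after the job is handed in, while the arm keeps its last pose, push and grip.
It also fails if it takes over 72 s, if anything falls off the work surface, if the arm or the gripper's body presses on something with over 40 N, if the wrist force passes 120 N, or if a joint passes its speed limit or range.

## Working session

There is one attempt and no reset: what is moved stays moved. The work goes in short steps, Python scripts to look and compute and a tool call to move; the robot and the scene stay as the last step left them, time stands still between calls to the robot, and variables do not carry over. Pictures are saved under pics/ and viewed, about 8 in all and at most 12, crops included, and the job is handed in when it is done.

Besides the shell and the picture viewer there is one more tool, called after ">>>" in YAML: its name, and indented under it one key for each argument. step_arm: Moves the arm, as the interface text tells. Its arguments: {"type":"object","properties":{"increments":{"type":"array"},"force":{"type":"number"}},"required":["increments"]}

```bash
mkdir -p pics; ls; cat > h.py <<'E'
import numpy as np, cv2
from workcell import monitor, camera, ticket, regions_of
def save(p,n,crop=None):
    c=cv2.cvtColor(p["color"],cv2.COLOR_RGB2BGR)
    cv2.imwrite("pics/"+n,c)
def cloud(p):
    z=p["range_z"].astype(float); v,u=np.mgrid[:z.shape[0],:z.shape[1]]
    x=(u-p["cx"])/p["fx"]*z; y=(v-p["cy"])/p["fy"]*z
    P=np.stack([x,-y,-z,np.ones_like(z)],-1)@np.array(p["cam_to_world"]).T
    P=P[...,:3]; P[z<=0]=np.nan
    return P
E
python3 - <<'E'
from h import *
o=monitor.get_obs(); print({k:np.round(v,3).tolist() for k,v in o.items()})
for n in ["top","scene"]:
    p=camera(n); save(p,n+"0.png"); print(n,{k:v for k,v in p.items() if k not in("color","range_z")})
    P=cloud(p); hsv=cv2.cvtColor(p["color"],cv2.COLOR_RGB2HSV)
    for q in ["tray","end_stop","jaw","jar_1","spacer_1","grease_tin","seal_ring_1"]:
        for r in regions_of(p,q):
            m=r["region"]; X=P[m]; X=X[~np.isnan(X[:,0])]
            if len(X)==0: print(q,r["p"],"no depth");continue
            top=X[X[:,2]>np.percentile(X[:,2],95)-0.006]
            rc=cv2.minAreaRect((top[:,:2]*1000).astype(np.float32))
            print(q,round(r["p"],2),np.round(r["centre"]),m.sum(),"top med",np.round(np.median(top,0),3),"rect",np.round(rc[0],0),np.round(rc[1],0),round(rc[2],1),"col",np.median(p["color"][m],0))
E
```

```text
pics
{'clock': 0.0, 'joint_pos': [1.183, 0.333, -0.065, 1.461, 0.022, 1.35, -0.089], 'joint_velocities': [0.002, -0.001, -0.002, -0.002, 0.001, 0.002, -0.001], 'tau': [-0.001, -62.545, 0.048, -39.161, 0.016, 0.01, -0.0], 'position': [0.223, -0.584, 0.231], 'ee_rot': [-0.695, -0.129, 0.695, -0.128], 'ft_force': [0.522, 1.266, -1.316], 'torque': [0.005, -0.005, 0.016], 'grip_width': 1.002}
top {'fx': 460.2871895305184, 'fy': 460.2871895305184, 'cx': 274.2307843429167, 'cy': 211.38048264194498, 'cam_to_world': array([[ 2.65586812e-02,  9.80615621e-01, -1.94133050e-01,
         2.91054984e-01],
       [-9.99630403e-01,  2.71802615e-02,  5.38413259e-04,
        -5.61831056e-02],
       [ 5.80456352e-03,  1.94047000e-01,  9.80975060e-01,
         1.21287302e+00],
       [ 0.00000000e+00,  0.00000000e+00,  0.00000000e+00,
         1.00000000e+00]]), 'shot': 1}
tray 0.63 [228. 246.] 2486 top med [0.478 0.002 0.024] rect [495.  87.] [349.  69.] 82.1 col [240.  239.  239.5]
end_stop 0.58 [213. 165.] 272 top med [0.513 0.219 0.056] rect [513. 219.] [18. 56.] 81.4 col [130. 130. 131.]
jaw 0.75 [
[... 2921 characters left out ...]
37.]
spacer_1 0.86 [188. 389.] 313 top med [ 0.44  -0.334  0.053] rect [ 445. -335.] [16. 52.] 78.8 col [141. 139. 131.]
spacer_1 0.84 [168. 354.] 371 top med [ 0.576 -0.346  0.053] rect [ 576. -346.] [18. 56.] 87.7 col [141. 139. 134.]
spacer_1 0.71 [186. 320.] 345 top med [ 0.571 -0.194  0.053] rect [ 572. -196.] [17. 57.] 86.8 col [144. 142. 137.]
spacer_1 0.66 [205. 359.] 388 top med [ 0.425 -0.207  0.052] rect [ 426. -208.] [13. 53.] 79.5 col [140. 137. 133.]
spacer_1 0.62 [154. 337.] 275 top med [ 0.661 -0.369  0.052] rect [ 661. -371.] [53. 16.] 13.8 col [140.  37.  35.]
grease_tin 0.61 [191. 270.] 469 top med [ 0.63  -0.085  0.031] rect [633. -88.] [62. 64.] 52.4 col [ 76. 112. 156.]
```

View pics/top0.png

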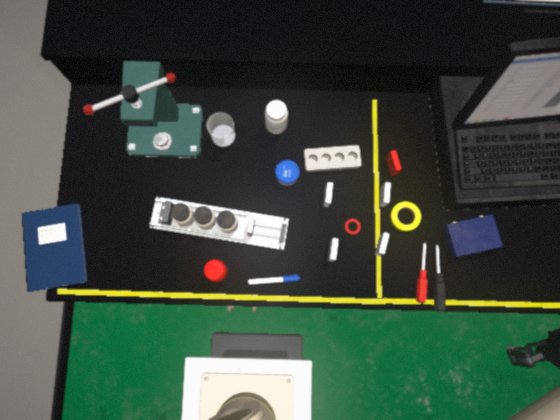

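View pics/scene0.png

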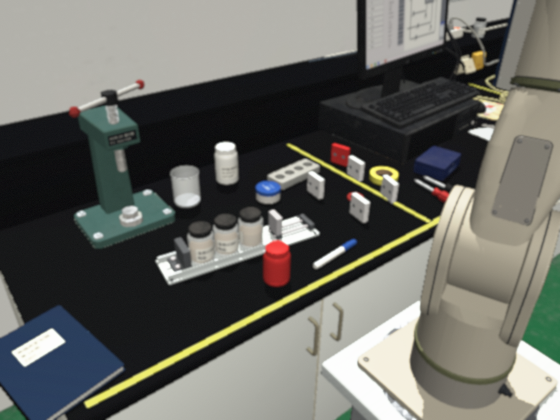

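```bash
python3 - <<'E'
from h import *
# tray axis direction & fences from top camera: points z 0.012..0.022 
p=camera("top"); P=cloud(p)
z=P[...,2]
m=(z>0.014)&(z<0.021)&(P[...,0]>0.4)&(P[...,0]<0.6)&(P[...,1]>-0.15)&(P[...,1]<0.27)
X=P[m][:,:2]
a=np.radians(8); 
for name,pt in [("j1",(508,178)),("j2",(501,121)),("j3",(490.5,64)),("stop",(513,219.5)),("jaw",(481,3))]: print(name,pt)
best=None
for d in np.arange(4,14,0.25):
    a=np.radians(d); u=np.array([np.cos(a),-np.sin(a)]) # tray x
    s=X@u; h=np.histogram(s,bins=np.arange(.35,.65,.002))[0]; sc=np.sum(h**2.)
    if best is None or sc>best[0]: best=(sc,d)
print(best)
a=np.radians(best[1]); u=np.array([np.cos(a),-np.sin(a)]); w=np.array([np.sin(a),np.cos(a)])
h,e=np.histogram(X@u,bins=np.arange(.40,.60,.004)); print([(round(b,3),c) for b,c in zip(e,h) if c>4])
t=X@w; print(np.percentile(t,[0,1,5,95,99,100]))
for name,pt in [("j1",(508,178)),("j2",(501,121)),("j3",(490.5,64)),("stop",(513,219.5)),("jaw",(481,3))]: print(name,np.array(pt)@u,np.array(pt)@w)
E
```

```text
j1 (508, 178)
j2 (501, 121)
j3 (490.5, 64)
stop (513, 219.5)
jaw (481, 3)
(np.float64(13582.0), np.float64(7.5))
[(np.float64(0.444), np.int64(106)), (np.float64(0.448), np.int64(51)), (np.float64(0.452), np.int64(24)), (np.float64(0.456), np.int64(18)), (np.float64(0.46), np.int64(15)), (np.float64(0.464), np.int64(40)), (np.float64(0.468), np.int64(20)), (np.float64(0.472), np.int64(6)), (np.float64(0.476), np.int64(9)), (np.float64(0.48), np.int64(5)), (np.float64(0.484), np.int64(11)), (np.float64(0.488), np.int64(31)), (np.float64(0.492), np.int64(14)), (np.float64(0.496), np.int64(6)), (np.float64(0.5), np.int64(7)), (np.float64(0.508), np.int64(41)), (np.float64(0.512), np.int64(50))]
[-0.02419862 -0.02297777 -0.01797864  0.31210327  0.32529681  0.33033497]
j1 480.4203273627265 242.78449097232445
j2 480.92020628965275 185.3584505284769
j3 477.9500282017707 127.47556841185917
stop 479.9607146924634 284.58208368043785
jaw 476.49339974414266 65.75743304196624
```

The top view shows the tray at px (155–285, 200–245), with the stop on its left and three dark-lidded jars at about (182–227, 215). The jaw is at (254, 225). The white spacers are at (328,194), (334,249), (385,194) and (383,243). The red look-alikes are a plate at (394,162) and a jar at (215,270). The scene view agrees.

```bash
python3 - <<'E'
from h import *
from scipy.spatial.transform import Rotation as R
o=monitor.get_obs(); M=R.from_quat(o["ee_rot"]).as_matrix(); print(M.round(3)); y=M[:,1]; print("tool y yaw deg",np.degrees(np.arctan2(y[1],y[0])))
E
```

```text
[[ 0.     0.357 -0.934]
 [-0.    -0.934 -0.357]
 [-1.     0.    -0.   ]]
tool y yaw deg -69.10160374286248
```

>>> step_arm:
  increments:
    - [0.085, 0.015, 0.036, 0, 0.0884]
    - [0.085, 0.015, 0.036, 0, 0.0884]
    - [0.085, 0.015, 0.036, 0, 0.0884]
    - [0.085, 0.015, 0.036, 0, 0.0884]
    - [0.085, 0.015, 0.036, 0, 0.0884]
    - [0.085, 0.015, 0.036, 0, 0.0884]
    - [0.085, 0.015, 0.036, 0, 0.0884]
    - [0.085, 0.015, 0.036, 0, 0.0884]
    - [0.085, 0.015, 0.036, 0, 0.0884]
    - [0.085, 0.015, 0.036, 0, 0.0884]
    - [0.085, 0.015, 0.036, 0, 0.0884]
    - [0.085, 0.015, 0.036, 0, 0.0884]
  force: 20

```text
clock: 1.85
position: [0.4033, -0.1501, 0.2317]
ee_rot: [0.534, 0.463, -0.534, 0.464]
ft_force: [0.9, -0.4, -0.7]
grip_width: 0.993
```

>>> step_arm:
  increments:
    - [0.085, 0.015, 0.036, 0, 0]
    - [0.085, 0.015, 0.036, 0, 0]
    - [0.085, 0.015, 0.036, 0, 0]
    - [0.085, 0.015, 0.036, 0, 0]
    - [0.085, 0.015, 0.036, 0, 0]
    - [0.085, 0.01, 0.032, 0, 0]
    - [0.085, 0, 0, 0, 0]
    - [0.085, 0, 0, 0, 0]

```text
clock: 2.52
position: [0.4881, 0.0622, 0.2313]
ee_rot: [0.534, 0.464, -0.534, 0.463]
ft_force: [0.2, -1.4, -0.4]
grip_width: 0.996
```

```bash
cat >> h.py <<'E'
A=np.radians(8.3); U=np.array([np.cos(A),-np.sin(A)]); W=np.array([np.sin(A),np.cos(A)])
def seg(p,P,q,minp=0.3):
    for r in regions_of(p,q):
        if r["p"]<minp: continue
        X=P[r["region"]]; X=X[~np.isnan(X[:,0])]
        if len(X)<20: continue
        t=X[X[:,2]>np.percentile(X[:,2],95)-0.006]
        c=cv2.minAreaRect((t[:,:2]*1000).astype(np.float32))
        s=t[:,:2]@U*1000; w=t[:,:2]@W*1000
        print(q,round(r["p"],2),np.round(r["centre"]).astype(int),"z",round(np.median(t[:,2]),3),"rect",np.round(c[0],1),np.round(c[1],1),round(c[2],1),"u",np.percentile(s,[1,99]).round(1),"w",np.percentile(w,[1,50,99]).round(1))
def obs():
    from scipy.spatial.transform import Rotation as R
    o=monitor.get_obs(); y=R.from_quat(o["ee_rot"]).as_matrix()[:,1]; f=np.array(o["ft_force"])
    q=np.array(o["position"]); print("t",round(o["clock"],2),"pos",q.round(4),"uw",(q[:2]@U*1000).round(1),(q[:2]@W*1000).round(1),"yaw",np.degrees(np.arctan2(y[1],y[0])).round(2),"F",f.round(2),"Fw",(f[:2]@W).round(2),"grip",round(o["grip_width"],3))
E
python3 - <<'E'
from h import *
obs()
for n in ["wrist"]:
    p=camera(n); save(p,n+"1.png"); P=cloud(p)
    for q in ["jar_1","end_stop","jaw","tray"]: seg(p,P,q)
E
```

```text
t 2.52 pos [0.4881 0.0622 0.2313] uw 474.0 132.0 yaw -8.09 F [ 0.16 -1.43 -0.37] Fw -1.39 grip 0.996
jar_1 0.93 [ 63 283] z 0.087 rect [509.2 178.6] [45.2 45.4] 5.6 u [456.8 499.4] w [229.3 250.7 271.6]
jar_1 0.77 [180 160] z 0.081 rect [368.3  88.1] [44.5 45.8] 35.6 u [330.5 373.2] w [118.9 141.5 161.7]
jar_1 0.72 [187 282] z 0.087 rect [492.4  66.3] [45.5 49.4] 34.1 u [457.3 500. ] w [114.1 136.1 156.6]
jar_1 0.65 [128 284] z 0.087 rect [502.3 121.7] [45.5 45.2] 5.2 u [458.3 500.9] w [172.1 194.1 214.1]
end_stop 0.76 [ 18 281] z 0.057 rect [514.3 214.5] [26.  55.7] 81.8 u [450.5 505. ] w [283.5 290.9 299.1]
jaw 0.94 [235 278] z 0.063 rect [484.3   3.7] [13.7 39.1] 82.4 u [459.3 498.1] w [67.2 74.7 80.1]
jaw 0.63 [ 16 282] z 0.057 rect [515.1 219.4] [16.1 55.5] 82.0 u [450.6 505. ] w [283.6 291.  299.1]
tray 0.83 [214 273] z 0.062 rect [499.8 111.8] [232.3  54.5] 82.0 u [457.5 498.3] w [ 67.3  77.  229.3]
```

View pics/wrist1.png

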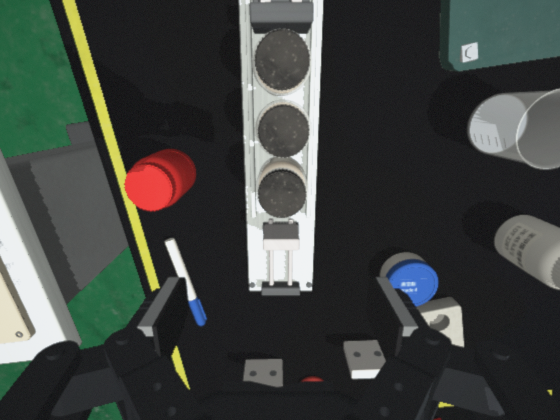

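>>> step_arm:
  increments:
    - [0.085, 0.005, 0.003, -0.038, 0]
    - [0.085, 0, 0, -0.038, 0]
    - [0.085, 0, 0, -0.038, 0]
    - [0.085, 0, 0, -0.038, 0]
    - [0.085, 0, 0, -0.035, 0]
    - [0.085, 0, 0, -0.006, 0]
    - [0.05, 0, 0, 0, 0]
    - [0.05, 0, 0, 0, 0]
    - [0.05, 0, 0, 0, 0]
    - [0.05, 0, 0, 0, 0]
    - [0.05, 0, 0, 0, 0]
    - [0.05, 0, 0, 0, 0]
  force: 20

```text
clock: 3.77
position: [0.4945, 0.0631, 0.0407]
ee_rot: [0.536, 0.461, -0.534, 0.463]
ft_force: [-3.1, 0.3, 8.3]
grip_width: 0.62
```

>>> step_arm:
  increments:
    - [0.05, 0, 0, 0.0015, 0]
    - [0.05, 0.0004, 0.003, 0, 0]
    - [0.05, 0.0004, 0.003, 0, 0]
    - [0.05, 0.0004, 0.003, 0, 0]
    - [0.05, 0.0003, 0.002, 0, 0]
    - [0.05, 0, 0, 0, 0]
    - [0.05, 0, 0, 0, 0]

```text
clock: 4.35
position: [0.4953, 0.0723, 0.0415]
ee_rot: [-0.535, -0.461, 0.536, -0.463]
ft_force: [-6.2, -8.9, 19.2]
grip_width: 0.617
```

```bash
sed -i 's/radians(8.3)/radians(8.0)/' h.py; python3 - <<'E'
from h import *
obs(); p=camera("wrist"); P=cloud(p)
for q in ["jar_1","end_stop","jaw"]: seg(p,P,q)
E
```

```text
t 4.35 pos [0.4953 0.0723 0.0415] uw 480.4 140.6 yaw -8.4 F [-6.23 -8.91 19.19] Fw -9.69 grip 0.617
jar_1 0.89 [318 279] z 0.088 rect [496.6  76.2] [45.3 45.8] 72.4 u [460.2 502.4] w [124.5 146.3 165.7]
jar_1 0.87 [188 279] z 0.088 rect [503.6 126.8] [45.7 45.5] 89.5 u [460.1 502.1] w [175.3 197.5 217. ]
jar_1 0.62 [ 48 270] z 0.087 rect [507.5 168.9] [26.4 46.4] 81.3 u [457.7 500.8] w [226.1 240.8 250.6]
jar_1 0.58 [273  46] z 0.079 rect [386.   83.1] [36.2  9.6] 73.1 u [365.2 375. ] w [120.4 137.3 151.8]
jaw 0.51 [384 273] z 0.09 rect [495.6  67.5] [30.  21.2] 79.1 u [470.5 491.4] w [120.9 124.4 150.9]
```

>>> step_arm:
  increments:
    - [0.05, 0, 0, 0.0015, 0]
    - [0.05, 0, 0, 0, 0]
    - [0.085, 0, 0, 0, 0]
    - [0.085, 0, 0, 0, 0]
    - [0.085, 0, 0, 0, 0]
    - [0.085, 0, 0, 0, 0]

```text
clock: 5.05
position: [0.4944, 0.0744, 0.0412]
ee_rot: [0.535, 0.463, -0.535, 0.462]
ft_force: [1.2, -1.3, 0.0]
grip_width: 0.996
```

```bash
python3 - <<'E'
from h import *
obs(); p=camera("wrist"); save(p,"wrist2.png"); P=cloud(p)
for q in ["jar_1"]: seg(p,P,q)
p=camera("scene"); save(p,"scene2.png"); 
c=cv2.imread("pics/scene2.png")[150:300,120:340]; cv2.imwrite("pics/s2.png",np.hstack([cv2.resize(c,(440,300),interpolation=3),cv2.resize(cv2.imread("pics/wrist2.png"),(400,300))])[:, :800])
E
```

```text
t 5.05 pos [0.4944 0.0744 0.0412] uw 479.3 142.5 yaw -8.3 F [ 1.17 -1.33  0.02] Fw -1.16 grip 0.996
jar_1 0.79 [ 51 274] z 0.087 rect [507.9 169.8] [28.2 46.3] 81.8 u [457.7 500.9] w [226.2 241.9 252.4]
jar_1 0.69 [326 277] z 0.087 rect [495.7  76.1] [52.6 46.3] 68.6 u [457.8 500.4] w [121.6 143.5 162. ]
jar_1 0.65 [199 278] z 0.087 rect [502.  123.1] [46.2 45.8] 78.5 u [458.8 500.8] w [171.3 194.1 213.7]
jar_1 0.63 [276  47] z 0.079 rect [385.1  82. ] [38. 11.] 70.9 u [363.6 375.1] w [119.1 137.6 152.6]
```

View pics/s2.png

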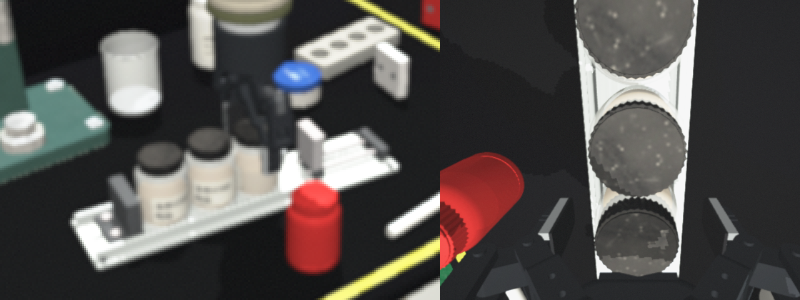

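>>> step_arm:
  increments:
    - [0.085, 0, 0, 0.04, 0]
    - [0.085, 0, 0, 0.04, 0]
    - [0.0, -0.003, -0.022, 0.01, 0]
    - [0.0, -0.0033, -0.023, 0, 0]
    - [0.0, 0, 0, 0, 0]
    - [0.0, 0, 0, 0, 0]
    - [0.0, 0, 0, -0.035, 0]
    - [0.0, 0, 0, -0.035, 0]
    - [0.0, 0, 0, -0.03, 0]
    - [0.0, 0, 0, -0.007, 0]
    - [0.0, 0, 0, 0, 0]

```text
clock: 6.12
position: [0.4865, 0.0301, 0.0226]
ee_rot: [-0.534, -0.464, 0.536, -0.461]
ft_force: [-0.2, -1.2, 1.2]
grip_width: -0.003
```

>>> step_arm:
  increments:
    - [0, 0.0004, 0.003, 0, 0]
    - [0, 0.0004, 0.003, 0, 0]
    - [0, 0.0003, 0.002, 0, 0]
    - [0, 0.0003, 0.002, 0, 0]
    - [0, 0.0001, 0.001, 0, 0]
    - [0, 0, 0, 0, 0]

```text
clock: 6.62
position: [0.4902, 0.04, 0.025]
ee_rot: [0.535, 0.462, -0.535, 0.463]
ft_force: [0.1, -3.2, 1.4]
grip_width: -0.002
```

>>> step_arm:
  increments:
    - [0, 0.0001, 0.001, 0, 0]
    - [0, 0.0001, 0.001, 0, 0]
    - [0, 0, 0, 0, 0]

```text
clock: 6.87
position: [0.49, 0.0422, 0.0244]
ee_rot: [0.535, 0.462, -0.535, 0.462]
ft_force: [0.2, -3.5, 2.5]
grip_width: -0.005
```

>>> step_arm:
  increments:
    - [0, 0.0001, 0.001, 0, 0]
    - [0, 0.0001, 0.001, 0, 0]
    - [0, 0, 0, 0, 0]

```text
clock: 7.12
position: [0.4901, 0.044, 0.0243]
ee_rot: [-0.535, -0.462, 0.535, -0.462]
ft_force: [-0.2, -4.5, 3.0]
grip_width: 0.004
```

>>> step_arm:
  increments:
    - [0, 0.0001, 0.001, 0, 0]
    - [0, 0, 0, 0, 0]

```text
clock: 7.28
position: [0.4902, 0.0442, 0.0243]
ee_rot: [-0.535, -0.462, 0.535, -0.462]
ft_force: [-1.2, -7.7, 2.9]
grip_width: 0.0
```

>>> step_arm:
  increments:
    - [0, 0.0001, 0.001, 0, 0]
    - [0, 0, 0, 0, 0]
    - [0, 0, 0, 0, 0]

```text
clock: 7.53
position: [0.4902, 0.0444, 0.0243]
ee_rot: [-0.535, -0.462, 0.536, -0.462]
ft_force: [-1.1, -10.8, 5.4]
grip_width: -0.002
```

```bash
python3 - <<'E'
from h import *
obs(); p=camera("wrist"); P=cloud(p)
for q in ["jar_1"]: seg(p,P,q)
E
```

```text
t 7.53 pos [0.4902 0.0444 0.0243] uw 479.3 112.2 yaw -8.4 F [ -1.14 -10.83   5.39] Fw -10.88 grip -0.002
jar_1 0.78 [252 282] z 0.087 rect [496.6  84.1] [46. 51.] 28.1 u [460.3 502.4] w [130.7 153.3 172.4]
jar_1 0.67 [ 77 283] z 0.087 rect [504.5 129.7] [39.3 46. ] 80.7 u [460.6 502.5] w [180.9 201.9 217.4]
jar_1 0.61 [226  36] z 0.059 rect [390.8  81.3] [35.6  8.1] 72.7 u [370.1 379.3] w [118.9 135.4 150.7]
```

>>> step_arm:
  increments:
    - [0, -0.0011, -0.008, 0, 0]
    - [0, -0.0014, -0.01, 0, 0]
    - [0, -0.0001, -0.001, 0, 0]
    - [0, 0, 0, 0, 0]

```text
clock: 7.97
position: [0.4875, 0.0266, 0.0242]
ee_rot: [0.535, 0.462, -0.535, 0.462]
ft_force: [0.4, -0.1, -0.2]
grip_width: 0.001
```

>>> step_arm:
  increments:
    - [0, -0.0001, -0.001, 0, 0]
    - [0, -0.0001, -0.001, 0, 0]
    - [0, -0.0001, -0.001, 0, 0]
    - [0, 0, 0, 0, 0]

```text
clock: 8.3
position: [0.4874, 0.0242, 0.0243]
ee_rot: [0.535, 0.462, -0.535, 0.462]
ft_force: [0.4, 0.1, -0.0]
grip_width: -0.003
```

>>> step_arm:
  increments:
    - [0, -0.0001, -0.001, 0, 0]
    - [0, -0.0001, -0.001, 0, 0]
    - [0, 0, 0, 0, 0]

```text
clock: 8.55
position: [0.4872, 0.0219, 0.0243]
ee_rot: [0.535, 0.462, -0.535, 0.462]
ft_force: [0.4, 0.7, 0.2]
grip_width: 0.001
```

>>> step_arm:
  increments:
    - [0, -0.0001, -0.001, 0, 0]
    - [0, -0.0001, -0.001, 0, 0]
    - [0, 0, 0, 0, 0]

```text
clock: 8.8
position: [0.4871, 0.021, 0.0244]
ee_rot: [0.535, 0.463, -0.534, 0.462]
ft_force: [1.1, 5.1, -1.4]
grip_width: -0.002
```

>>> step_arm:
  increments:
    - [0, 0.0002, 0.0015, 0.01, 0]
    - [0, 0, 0, 0.04, 0]
    - [0, 0, 0, 0.04, 0]
    - [0.07, -0.008, -0.033, 0.02, 0]
    - [0.07, -0.008, -0.033, 0.02, 0]
    - [0.07, -0.008, -0.033, 0.02, 0]
    - [0.07, -0.008, -0.033, 0.02, 0]
    - [0.07, -0.008, -0.033, 0, 0]
    - [0.07, -0.008, -0.033, 0, 0]
    - [0.07, -0.01, -0.035, 0, 0]
    - [0.07, 0, 0, 0, 0]
    - [0.07, 0, 0, 0, 0]

```text
clock: 9.8
position: [0.4282, -0.2133, 0.1948]
ee_rot: [-0.536, -0.461, 0.536, -0.461]
ft_force: [0.2, 0.2, 0.2]
grip_width: 0.821
```

```bash
cat >> h.py <<'E'
def spacers(p,P,near,r0=0.05):
    m=(P[...,2]>0.047)&(P[...,2]<0.066)&(np.hypot(P[...,0]-near[0],P[...,1]-near[1])<r0)
    n,l,st,_=cv2.connectedComponentsWithStats(m.astype(np.uint8))
    for i in range(1,n):
        if st[i,4]<60: continue
        t=P[l==i]; c=cv2.minAreaRect((t[:,:2]*1000).astype(np.float32)); v=cv2.fitLine((t[:,:2]*1000).astype(np.float32),2,0,.01,.01).ravel()
        print("plate",st[i],"rect",np.round(c[0],1),np.round(c[1],1),round(c[2],1),"line yaw",np.degrees(np.arctan(v[1]/v[0])).round(1),"z",np.median(t[:,2]).round(3),"col",np.median(p["color"][l==i],0))
E
python3 - <<'E'
from h import *
obs(); p=camera("wrist"); save(p,"wrist3.png"); P=cloud(p)
spacers(p,P,(0.429,-.211)); seg(p,P,"spacer_1"); seg(p,P,"jar_1"); seg(p,P,"jaw")
E
```

```text
t 9.8 pos [ 0.4282 -0.2133  0.1948] uw 453.8 -151.6 yaw -8.56 F [0.21 0.17 0.19] Fw 0.2 grip 0.821
plate [249 187  58  17 932] rect [ 429.3 -210.6] [14.6 53.3] 83.0 line yaw -7.1 z 0.056 col [246. 246. 247.]
spacer_1 0.86 [298 510] z 0.056 rect [ 666.  -371.6] [53.7 14.9] 14.8 u [686.1 735.3] w [-289.1 -274.1 -260.7]
spacer_1 0.84 [287 427] z 0.056 rect [ 578.6 -347.2] [14.7 53.1] 84.3 u [595.1 646.8] w [-270.2 -261.  -255.7]
spacer_1 0.71 [299 308] z 0.056 rect [ 447.4 -336.6] [14.6 53.9] 74.6 u [463.4 515.8] w [-279.3 -269.2 -261.5]
spacer_1 0.66 [158 427] z 0.056 rect [ 575.2 -197.5] [14.4 54.1] 84.7 u [570.4 623. ] w [-122.8 -114.8 -107.7]
spacer_1 0.61 [191 280] z 0.056 rect [ 429.4 -210.6] [14.6 53.1] 83.0 u [428.4 480.9] w [-155.4 -147.8 -141.6]
jar_1 0.56 [290 432] z 0.056 rect [ 579.  -347.2] [14.7 54. ] 84.3 u [595.1 647.5] w [-270.2 -261.3 -255.7]
```

View pics/wrist3.png

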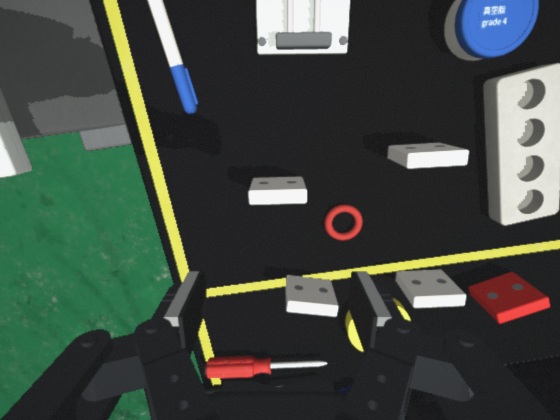

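>>> step_arm:
  increments:
    - [0.07, 0.0007, -0.0013, -0.04, 0.026]
    - [0.07, 0, 0, -0.04, 0]
    - [0.07, 0, 0, -0.04, 0]
    - [0.07, 0, 0, -0.035, 0]
    - [0.07, 0, 0, -0.018, 0]
    - [0.07, 0, 0, 0, 0]
    - [0.04, 0, 0, 0, 0]
    - [0.04, 0, 0, 0, 0]
    - [0.04, 0, 0, 0, 0]
    - [0.04, 0, 0, 0, 0]
  force: 25

```text
clock: 10.83
position: [0.4309, -0.2131, 0.0229]
ee_rot: [0.529, 0.468, -0.529, 0.47]
ft_force: [0.1, 0.6, -1.7]
grip_width: 0.628
```

>>> step_arm:
  increments:
    - [0.04, 0, 0, 0.035, 0]
    - [0.04, 0.003, 0.016, 0.035, -0.019]
    - [0.04, 0.0071, 0.03, 0.022, 0]
    - [0.04, 0.0071, 0.03, 0, 0]
    - [0.04, 0.0071, 0.03, 0, 0]
    - [0.04, 0.0071, 0.03, 0, 0]
    - [0.04, 0.0071, 0.03, 0, 0]
    - [0.04, 0.0071, 0.03, 0, 0]
    - [0.04, 0.0071, 0.03, 0, 0]
    - [0.04, 0.0066, 0.03, 0, 0]
    - [0.04, 0, 0, 0, 0]
    - [0.04, 0, 0, 0, 0]

```text
clock: 11.83
position: [0.4896, 0.0452, 0.1142]
ee_rot: [0.533, 0.465, -0.532, 0.466]
ft_force: [-0.2, -0.5, -1.0]
grip_width: 0.632
```

```bash
python3 - <<'E'
from h import *
obs(); p=camera("wrist"); save(p,"wrist4.png"); P=cloud(p)
seg(p,P,"jar_1"); seg(p,P,"jaw"); seg(p,P,"spacer_1")
E
```

```text
t 11.83 pos [0.4896 0.0452 0.1142] uw 478.5 112.8 yaw -7.71 F [-0.23 -0.49 -1.  ] Fw -0.52 grip 0.632
jar_1 0.94 [ 95 282] z 0.087 rect [504.8 132.1] [45.7 45.6] 38.4 u [460.5 502.8] w [179.8 202.  222.4]
jar_1 0.83 [ 20 278] z 0.087 rect [507.7 167.6] [12.  39.4] 82.1 u [461.1 497.2] w [231.1 237.7 242.3]
jar_1 0.75 [193  84] z 0.081 rect [367.7  87.9] [46.1 46.1] 10.2 u [331.4 374. ] w [117.4 139.9 160.1]
jar_1 0.67 [185 285] z 0.087 rect [496.3  81. ] [45.5 45.5] 76.1 u [459.1 501.5] w [128.5 150.7 170.8]
spacer_1 0.76 [294 279] z 0.147 rect [490.3  46.6] [14.9 52.5] 82.4 u [453.5 504.4] w [107.9 116.5 121.4]
spacer_1 0.63 [416 399] z 0.016 rect [ 586.4 -191.6] [ 3.6 28.9] 83.3 u [593.2 621.3] w [-109.7 -107.9 -106.4]
```

View pics/wrist4.png

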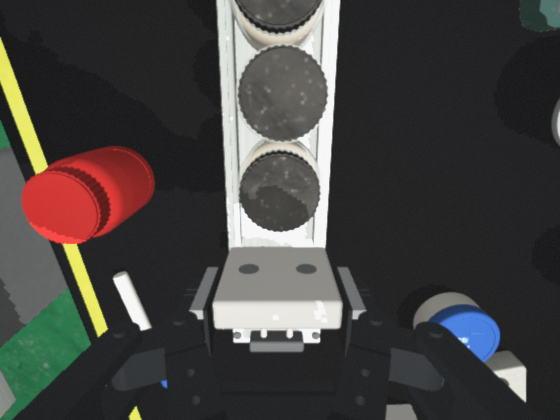

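>>> step_arm:
  increments:
    - [0.04, -0.0003, -0.002, 0, -0.006]
    - [0.04, 0, 0, -0.03, 0]
    - [0.04, 0, 0, -0.03, 0]
    - [0.04, 0, 0, -0.02, 0]
    - [0.04, 0, 0, -0.004, 0]
    - [0.04, 0, 0, 0, 0]

```text
clock: 12.53
position: [0.4882, 0.0404, 0.0288]
ee_rot: [-0.534, -0.463, 0.536, -0.462]
ft_force: [-0.1, -0.2, 0.8]
grip_width: 0.629
```

>>> step_arm:
  increments:
    - [0.04, 0, 0, -0.001, 0]
    - [0.04, 0.0001, 0.001, 0, 0]
    - [0.04, 0.0001, 0.001, 0, 0]
    - [0.04, 0.0001, 0.001, 0, 0]
    - [0.04, 0, 0, 0, 0]

```text
clock: 12.95
position: [0.4893, 0.0445, 0.0286]
ee_rot: [0.535, 0.463, -0.535, 0.463]
ft_force: [0.6, -1.1, -0.9]
grip_width: 0.63
```

>>> step_arm:
  increments:
    - [0.04, 0.0001, 0.001, 0, 0]
    - [0.04, 0.0001, 0.001, 0, 0]
    - [0.04, 0, 0, 0, 0]

```text
clock: 13.2
position: [0.4894, 0.0464, 0.0284]
ee_rot: [-0.535, -0.463, 0.535, -0.463]
ft_force: [1.0, -0.4, -0.0]
grip_width: 0.635
```

>>> step_arm:
  increments:
    - [0.04, 0.0001, 0.001, 0, 0]
    - [0.04, 0.0001, 0.001, 0, 0]
    - [0.04, 0, 0, 0, 0]

```text
clock: 13.45
position: [0.4894, 0.0472, 0.0283]
ee_rot: [-0.534, -0.462, 0.535, -0.463]
ft_force: [-0.9, -5.5, 2.4]
grip_width: 0.628
```

>>> step_arm:
  increments:
    - [0.068, 0, 0, 0, 0]
    - [0.068, 0, 0, 0, 0]
    - [0.068, 0, 0, 0.03, 0]
    - [0.068, 0, 0, 0.04, 0]
    - [0.068, 0.005, -0.015, 0.03, 0.049]
    - [0.068, 0.0112, -0.0325, 0, 0]
    - [0.068, 0.0112, -0.0325, 0, 0]
    - [0.068, 0.0112, -0.0325, 0, 0]
    - [0.068, 0.0112, -0.0325, 0, 0]
    - [0.068, 0.0112, -0.0325, 0, 0]
    - [0.068, 0.0112, -0.0325, 0, 0]
    - [0.068, 0.0132, -0.0395, -0.02, 0]

```text
clock: 14.45
position: [0.5763, -0.1984, 0.1133]
ee_rot: [0.524, 0.474, -0.522, 0.478]
ft_force: [0.7, 0.9, -0.1]
grip_width: 0.797
```

>>> step_arm:
  increments:
    - [0.068, 0, 0, -0.02, 0]
    - [0.068, 0, 0, 0, 0]
    - [0.068, 0, 0, 0, 0]

```text
clock: 14.7
position: [0.5733, -0.1963, 0.0895]
ee_rot: [0.523, 0.477, -0.523, 0.475]
ft_force: [-0.2, 0.2, 0.8]
grip_width: 0.795
```

```bash
python3 - <<'E'
from h import *
obs(); p=camera("wrist"); P=cloud(p)
spacers(p,P,(0.575,-.1975))
p=camera("top"); save(p,"top5.png"); P=cloud(p); seg(p,P,"jar_1");seg(p,P,"jaw"); seg(p,P,"spacer_1"); spacers(p,P,(0.49,.05))
E
```

```text
t 14.7 pos [ 0.5733 -0.1963  0.0895] uw 595.0 -114.6 yaw -5.43 F [-0.2   0.2   0.79] Fw 0.17 grip 0.795
plate [ 237  234   88   25 2120] rect [ 575.5 -196.7] [14.2 54. ] 84.6 line yaw -5.3 z 0.056 col [245. 246. 246.]
jar_1 0.98 [216 179] z 0.086 rect [508.8 183.9] [42.7 42.8] 28.8 u [456.4 498.2] w [232.3 253.6 274.2]
jar_1 0.73 [217 199] z 0.086 rect [504.8 132.2] [44.9 43.9] 35.8 u [459.5 501.3] w [179.5 200.9 221.3]
jar_1 0.7 [272 216] z 0.08 rect [365.3  86.7] [43.9 44.3] 1.0 u [329.5 371.3] w [115.5 136.9 158.4]
jar_1 0.56 [224 222] z 0.086 rect [495.7  79.8] [44.7 42.3] 46.2 u [458.3 500.5] w [127.3 148.3 169.7]
jaw 0.55 [227 250] z 0.062 rect [482.8   2.8] [13.8 38.9] 81.6 u [458.4 497.1] w [63.1 70.  76.6]
spacer_1 0.53 [165 392] z 0.055 rect [ 665.6 -371.6] [52.  14.3] 14.2 u [687.4 735. ] w [-288.2 -275.2 -261.8]
spacer_1 0.5 [224 233] z 0.061 rect [489.1  47.3] [14.1 53.2] 82.8 u [451.3 503. ] w [107.9 114.8 121.5]
plate [215 212  23  22 156] rect [492.3  62. ] [48.4 54.2] 76.7 line yaw -26.2 z 0.06 col [244.5 244.  245.5]
```

>>> step_arm:
  increments:
    - [0.068, 0.0018, -0.0049, -0.02, 0]
    - [0.068, 0, 0, -0.03, 0]
    - [0.068, 0, 0, -0.015, 0]
    - [0.068, 0, 0, -0.002, 0]
    - [0.068, 0, 0, 0, 0]

```text
clock: 15.37
position: [0.5752, -0.2016, 0.0231]
ee_rot: [-0.523, -0.476, 0.523, -0.475]
ft_force: [0.3, -0.5, 0.5]
grip_width: 0.795
```

>>> step_arm:
  increments:
    - [0.04, 0, 0, 0, 0]
    - [0.04, 0, 0, 0, 0]
    - [0.04, 0, 0, 0, 0]
    - [0.04, 0, 0, 0.035, 0]
    - [0.04, -0.003, 0.008, 0.035, -0.047]
    - [0.04, -0.0106, 0.0276, 0.022, 0]
    - [0.04, -0.0106, 0.0276, 0, 0]
    - [0.04, -0.0106, 0.0276, 0, 0]
    - [0.04, -0.0106, 0.0276, 0, 0]
    - [0.04, -0.0106, 0.0276, 0, 0]
    - [0.04, -0.0106, 0.0276, 0, 0]
    - [0.04, -0.0106, 0.0276, 0, 0]

```text
clock: 16.37
position: [0.4978, 0.0002, 0.116]
ee_rot: [0.534, 0.463, -0.534, 0.464]
ft_force: [0.0, -0.1, 0.4]
grip_width: 0.626
```

>>> step_arm:
  increments:
    - [0.04, -0.0104, 0.0279, 0, 0]
    - [0.04, 0, 0, 0, 0]
    - [0.04, 0, 0, 0, 0]

```text
clock: 16.62
position: [0.4878, 0.0284, 0.1162]
ee_rot: [0.534, 0.464, -0.533, 0.465]
ft_force: [-0.1, -0.5, -0.1]
grip_width: 0.623
```

```bash
python3 - <<'E'
from h import *
obs(); p=camera("wrist"); save(p,"wrist6.png"); P=cloud(p)
seg(p,P,"spacer_1"); seg(p,P,"jaw"); seg(p,P,"jar_1")
E
```

```text
t 16.62 pos [0.4878 0.0284 0.1162] uw 479.1 96.0 yaw -7.95 F [-0.14 -0.48 -0.11] Fw -0.5 grip 0.623
spacer_1 0.95 [284 275] z 0.147 rect [489.1  33.1] [15.  53.6] 82.1 u [453.9 505.5] w [ 94.3 102.8 108. ]
spacer_1 0.69 [208 274] z 0.062 rect [491.2  55.6] [30.1 54. ] 81.6 u [452.5 504.9] w [108.7 115.6 131.9]
jaw 0.82 [236 273] z 0.02 rect [484.9   9.6] [ 2.3 42.9] 82.6 u [457.9 499.7] w [75.9 77.2 77.9]
jar_1 0.98 [168  80] z 0.081 rect [368.3  87.9] [45.6 45.8] 23.0 u [331.3 374.1] w [117.7 139.7 159.8]
jar_1 0.85 [ 61 281] z 0.087 rect [505.9 132.1] [45.8 45.6] 37.9 u [461.2 503.6] w [180.3 202.1 222.5]
jar_1 0.71 [  4 264] z 0.069 rect [505.9 156.3] [11.7 27.2] 82.7 u [466.1 492. ] w [222.2 229.3 230.9]
jar_1 0.67 [155 283] z 0.087 rect [497.2  81.1] [45.5 45.4] 5.5 u [460.  502.4] w [128.6 150.5 170.8]
jar_1 0.37 [129 248] z 0.019 rect [490.1  44.8] [262.9  70.1] 82.0 u [444.3 513.8] w [-17.7 150.6 242.6]
jar_1 0.33 [236 277] z 0.021 rect [484.9   9.6] [ 2.3 42.9] 82.7 u [458.3 499.4] w [76.  77.2 77.9]
```

View pics/wrist6.png

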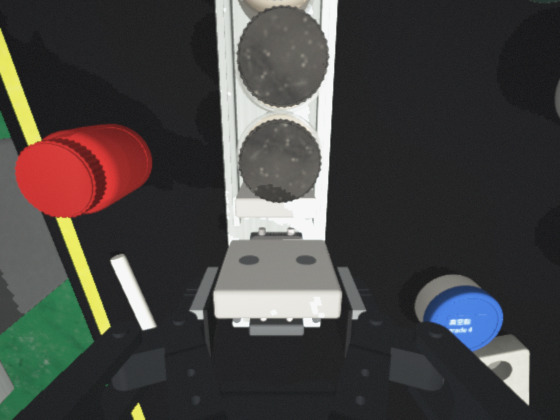

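>>> step_arm:
  increments:
    - [0.04, -0.0003, -0.0025, 0, 0]
    - [0.04, 0, 0, -0.03, 0]
    - [0.04, 0, 0, -0.03, 0]
    - [0.04, 0, 0, -0.022, 0]
    - [0.04, 0, 0, -0.005, 0]
    - [0.04, 0, 0, 0, 0]

```text
clock: 17.32
position: [0.4875, 0.0237, 0.0279]
ee_rot: [-0.534, -0.463, 0.535, -0.463]
ft_force: [0.8, 0.3, -0.6]
grip_width: 0.627
```

>>> step_arm:
  increments:
    - [0.04, 0.0001, 0.001, 0, 0]
    - [0.04, 0.0001, 0.001, 0, 0]
    - [0.04, 0.0001, 0.001, 0, 0]
    - [0.04, 0, 0, 0, 0]

```text
clock: 17.65
position: [0.488, 0.0274, 0.0284]
ee_rot: [0.534, 0.463, -0.534, 0.463]
ft_force: [0.5, -0.5, -0.7]
grip_width: 0.626
```

>>> step_arm:
  increments:
    - [0.04, 0.0001, 0.001, 0, 0]
    - [0.04, 0.0001, 0.001, 0, 0]
    - [0.04, 0, 0, 0, 0]

```text
clock: 17.9
position: [0.4881, 0.0294, 0.0284]
ee_rot: [-0.534, -0.463, 0.534, -0.463]
ft_force: [-0.2, -0.8, -0.4]
grip_width: 0.627
```

>>> step_arm:
  increments:
    - [0.04, 0.0001, 0.001, 0, 0]
    - [0.04, 0.0001, 0.001, 0, 0]
    - [0.04, 0, 0, 0, 0]

```text
clock: 18.15
position: [0.4882, 0.0299, 0.0284]
ee_rot: [-0.534, -0.462, 0.535, -0.463]
ft_force: [-1.8, -6.7, 3.5]
grip_width: 0.625
```

>>> step_arm:
  increments:
    - [0.066, 0, 0, 0, 0]
    - [0.066, 0, 0, 0, 0]
    - [0.066, 0, 0, 0.03, 0]
    - [0.066, 0, 0, 0.04, 0]
    - [0.066, -0.002, -0.02, 0.03, -0.06]
    - [0.066, -0.0035, -0.031, 0, -0.067]
    - [0.066, -0.0035, -0.031, 0, 0]
    - [0.066, -0.0035, -0.031, 0, 0]
    - [0.066, -0.0035, -0.031, 0, 0]
    - [0.066, -0.0035, -0.031, 0, 0]
    - [0.066, -0.0035, -0.031, 0, 0]
    - [0.066, -0.0035, -0.031, 0, 0]

```text
clock: 19.15
position: [0.4617, -0.2067, 0.1284]
ee_rot: [0.563, 0.428, -0.562, 0.429]
ft_force: [0.3, -0.5, 1.3]
grip_width: 0.774
```

>>> step_arm:
  increments:
    - [0.066, -0.0035, -0.031, 0, 0]
    - [0.066, -0.004, -0.034, 0, 0]
    - [0.066, -0.004, -0.034, 0, 0]
    - [0.066, -0.004, -0.034, -0.02, 0]
    - [0.066, 0, 0, -0.01, 0]
    - [0.066, 0, 0, 0, 0]
    - [0.066, 0, 0, 0, 0]

```text
clock: 19.73
position: [0.4465, -0.3374, 0.0978]
ee_rot: [0.563, 0.429, -0.562, 0.428]
ft_force: [1.1, 0.4, 0.4]
grip_width: 0.772
```

```bash
python3 - <<'E'
from h import *
obs(); p=camera("wrist"); P=cloud(p)
spacers(p,P,(0.447,-.337))
p=camera("top"); P=cloud(p); save(p,"top7.png"); seg(p,P,"spacer_1"); seg(p,P,"jaw");seg(p,P,"jar_1")
E
```

```text
t 19.73 pos [ 0.4465 -0.3374  0.0978] uw 489.1 -272.0 yaw -15.38 F [1.1  0.43 0.41] Fw 0.58 grip 0.772
plate [ 236  227   84   25 2034] rect [ 447.4 -336.6] [14.8 53.9] 74.8 line yaw -15.4 z 0.056 col [230. 229. 224.]
spacer_1 0.71 [225 239] z 0.061 rect [488.9  33. ] [14.2 53. ] 83.6 u [453.6 505.7] w [ 93.9 100.9 107.7]
spacer_1 0.57 [193 383] z 0.055 rect [ 578.3 -346.2] [12.7 51.7] 82.2 u [595.2 646.4] w [-268.7 -262.  -256. ]
spacer_1 0.56 [243 381] z 0.055 rect [ 444.6 -336.1] [13.4 48.2] 74.1 u [464.3 511.5] w [-277.5 -269.7 -261.8]
spacer_1 0.53 [163 393] z 0.055 rect [ 666.5 -371.9] [53.8 16.2] 11.5 u [685.7 735.4] w [-288.9 -275.5 -261.1]
jaw 0.56 [213 200] z 0.086 rect [503.6 131.4] [43.1 42.7] 3.8 u [459.7 501. ] w [179.4 200.1 221.4]
jaw 0.42 [224 254] z 0.062 rect [483.1   2.4] [12.9 39. ] 81.1 u [458.6 496.7] w [63.2 69.9 76. ]
jar_1 0.77 [269 214] z 0.08 rect [366.1  86.6] [44.3 43.5] 80.7 u [329.5 370.8] w [115.5 137.5 158. ]
jar_1 0.76 [222 221] z 0.086 rect [495.3  80.6] [43.5 44. ] 47.1 u [459.3 500.3] w [128.  148.6 169.9]
jar_1 0.73 [213 178] z 0.086 rect [507.3 184.7] [43.3 42.9] 2.1 u [456.5 498.1] w [232.5 253.6 274.4]
jar_1 0.65 [216 200] z 0.086 rect [503.6 131.4] [43.1 42.7] 3.8 u [459.7 501. ] w [179.4 199.9 221.1]
```

>>> step_arm:
  increments:
    - [0.066, -0.0003, -0.0036, -0.02, 0]
    - [0.066, 0, 0, -0.035, 0]
    - [0.066, 0, 0, -0.018, 0]
    - [0.066, 0, 0, -0.002, 0]
    - [0.066, 0, 0, 0, 0]

```text
clock: 20.4
position: [0.4459, -0.3415, 0.0231]
ee_rot: [-0.562, -0.429, 0.562, -0.428]
ft_force: [0.2, -0.6, 0.4]
grip_width: 0.772
```

>>> step_arm:
  increments:
    - [0.04, 0, 0, 0, 0]
    - [0.04, 0, 0, 0, 0]
    - [0.04, 0, 0, 0, 0]
    - [0.04, 0, 0, 0.035, 0]
    - [0.04, 0.001, 0.01, 0.035, 0.06]
    - [0.04, 0.0033, 0.0295, 0.025, 0.069]
    - [0.04, 0.0033, 0.0295, 0, 0]
    - [0.04, 0.0033, 0.0295, 0, 0]
    - [0.04, 0.0033, 0.0295, 0, 0]
    - [0.04, 0.0033, 0.0295, 0, 0]
    - [0.04, 0.0033, 0.0295, 0, 0]
    - [0.04, 0.0033, 0.0295, 0, 0]

```text
clock: 21.4
position: [0.4704, -0.1245, 0.1193]
ee_rot: [0.534, 0.463, -0.534, 0.464]
ft_force: [0.8, 0.6, -0.6]
grip_width: 0.626
```

>>> step_arm:
  increments:
    - [0.04, 0.0033, 0.0295, 0, 0]
    - [0.04, 0.0033, 0.0295, 0, 0]
    - [0.04, 0.0033, 0.0295, 0, 0]
    - [0.04, 0.0033, 0.0295, 0, 0]
    - [0.04, 0.0025, 0.0205, 0, 0]
    - [0.04, 0, 0, 0, 0]
    - [0.04, 0, 0, 0, 0]

```text
clock: 21.98
position: [0.4861, 0.0138, 0.119]
ee_rot: [0.533, 0.464, -0.533, 0.465]
ft_force: [0.1, -0.5, 0.5]
grip_width: 0.622
```

```bash
python3 - <<'E'
from h import *
obs(); p=camera("wrist"); save(p,"wrist8.png"); P=cloud(p)
seg(p,P,"spacer_1"); seg(p,P,"jaw")
E
```

```text
t 21.98 pos [0.4861 0.0138 0.119 ] uw 479.4 81.3 yaw -7.88 F [ 0.14 -0.48  0.46] Fw -0.45 grip 0.622
spacer_1 0.94 [208 274] z 0.062 rect [489.4  34.2] [14.  53.8] 81.5 u [453.8 506. ] w [ 95.3 102.2 108.3]
spacer_1 0.9 [182 272] z 0.062 rect [490.8  53.7] [24.9 54.1] 82.1 u [452.4 504.8] w [109.2 116.2 122.7]
spacer_1 0.74 [283 274] z 0.15 rect [487.4  19.3] [14.9 53.6] 82.3 u [454.2 505.7] w [80.1 88.7 93.9]
spacer_1 0.33 [229 276] z 0.058 rect [485.7  18.6] [19.1 38.2] 82.5 u [460.3 496.8] w [76.6 77.3 95.5]
jaw 0.65 [228 274] z 0.057 rect [486.6  18.4] [19.  38.3] 81.9 u [460.8 497.7] w [76.5 77.2 93.8]
```

View pics/wrist8.png

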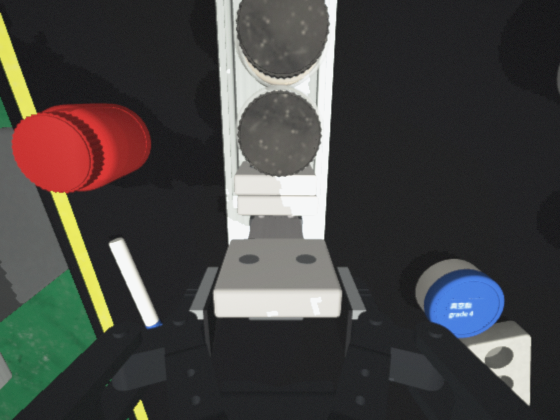

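>>> step_arm:
  increments:
    - [0.04, 0, -0.0005, -0.015, 0]
    - [0.04, 0, 0, -0.011, 0]
    - [0.04, 0, 0, 0, 0]
    - [0.04, 0, 0, 0, 0]

```text
clock: 22.47
position: [0.4852, 0.0118, 0.0918]
ee_rot: [-0.534, -0.464, 0.534, -0.463]
ft_force: [-0.1, 0.9, -0.5]
grip_width: 0.628
```

>>> step_arm:
  increments:
    - [0.04, 0.0005, 0.002, 0, 0]
    - [0.04, 0, 0, 0, 0]
    - [0.04, 0, 0, -0.003, 0]
    - [0.04, 0, 0, 0, 0]

```text
clock: 22.8
position: [0.4863, 0.0142, 0.0892]
ee_rot: [0.534, 0.464, -0.534, 0.464]
ft_force: [-0.3, 0.8, -0.8]
grip_width: 0.627
```

>>> step_arm:
  increments:
    - [0.04, 0, 0, -0.005, 0]
    - [0.04, 0, 0, -0.005, 0]
    - [0.04, 0, 0, -0.005, 0]
    - [0.04, 0, 0, 0, 0]

```text
clock: 23.13
position: [0.4855, 0.0142, 0.0731]
ee_rot: [-0.533, -0.464, 0.534, -0.463]
ft_force: [-0.6, -0.5, -1.0]
grip_width: 0.627
```

In the slot with no contact; continue down.

>>> step_arm:
  increments:
    - [0.04, 0, 0, -0.01, 0]
    - [0.04, 0, 0, -0.01, 0]
    - [0.04, 0, 0, -0.01, 0]
    - [0.04, 0, 0, 0, 0]

```text
clock: 23.47
position: [0.4848, 0.0142, 0.0419]
ee_rot: [-0.533, -0.465, 0.535, -0.463]
ft_force: [-0.1, -0.2, -1.0]
grip_width: 0.624
```

>>> step_arm:
  increments:
    - [0.04, 0, 0, -0.008, 0]
    - [0.04, 0, 0, -0.005, 0]
    - [0.04, 0, 0, -0.002, 0]
    - [0.04, 0, 0, 0, 0]

```text
clock: 23.8
position: [0.4863, 0.0143, 0.0303]
ee_rot: [-0.533, -0.464, 0.534, -0.464]
ft_force: [-9.4, -1.4, 21.6]
grip_width: 0.628
```

>>> step_arm:
  increments:
    - [0.04, 0, 0, 0.002, 0]
    - [0.04, 0, 0, 0, 0]
    - [0.04, 0, 0, 0, 0]

```text
clock: 24.05
position: [0.4864, 0.0143, 0.0312]
ee_rot: [0.534, 0.464, -0.534, 0.464]
ft_force: [-0.1, -0.3, -0.6]
grip_width: 0.626
```

```bash
python3 - <<'E'
from h import *
obs(); p=camera("wrist"); save(p,"wrist9.png"); P=cloud(p)
seg(p,P,"spacer_1"); seg(p,P,"jaw")
E
```

```text
t 24.05 pos [0.4864 0.0143 0.0312] uw 479.7 81.8 yaw -8.04 F [-0.14 -0.28 -0.59] Fw -0.3 grip 0.626
spacer_1 0.95 [307 276] z 0.063 rect [487.8  18.7] [19.2 53.9] 82.1 u [454.4 506.5] w [80.4 88.6 95.2]
spacer_1 0.92 [273 275] z 0.062 rect [489.4  34.2] [15.1 54.3] 82.3 u [453.9 506. ] w [ 95.2 102.6 108.5]
spacer_1 0.89 [242 262] z 0.062 rect [491.   53.9] [27.9 54. ] 79.2 u [452.4 504.7] w [109.  114.7 127.9]
spacer_1 0.68 [157 282] z 0.087 rect [497.   80.8] [45.9 45.5] 86.7 u [460.2 502. ] w [128.8 151.4 170.7]
jaw 0.56 [335 273] z 0.063 rect [484.    3.3] [15.3 40. ] 81.6 u [459.6 498.1] w [64.  72.8 77.8]
```

View pics/wrist9.png

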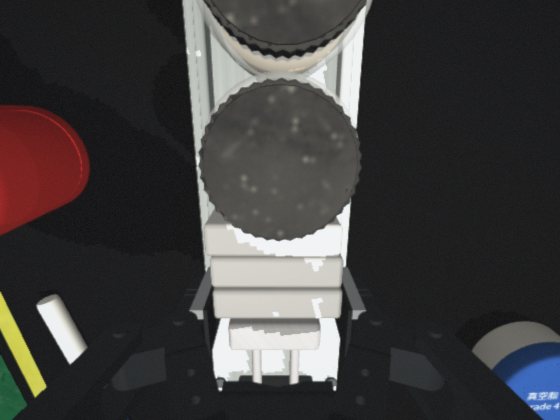

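>>> step_arm:
  increments:
    - [0.04, 0.0001, 0.001, -0.0007, 0]
    - [0.04, 0.0001, 0.001, 0, 0]
    - [0.04, 0, 0, 0, 0]
    - [0.04, 0, 0, 0, 0]

```text
clock: 24.53
position: [0.4864, 0.0154, 0.0305]
ee_rot: [-0.534, -0.463, 0.534, -0.464]
ft_force: [-0.4, -4.2, 0.3]
grip_width: 0.627
```

>>> step_arm:
  increments:
    - [0.066, 0, 0, 0, 0]
    - [0.066, 0, 0, 0, 0]
    - [0.066, 0, 0, 0.03, 0]
    - [0.066, 0, 0, 0.035, 0]
    - [0.0, -0.0027, -0.0165, 0.015, 0]
    - [0.0, -0.003, -0.02, 0, 0]
    - [0.0, 0, 0, 0, 0]
    - [0.0, 0, 0, 0, 0]
    - [0.0, 0, 0, 0, 0]
    - [0.0, 0, 0, 0, 0]

```text
clock: 25.37
position: [0.4807, -0.0191, 0.1103]
ee_rot: [0.534, 0.464, -0.533, 0.464]
ft_force: [0.1, -0.8, 0.7]
grip_width: -0.003
```

```bash
python3 - <<'E'
from h import *
obs(); p=camera("wrist"); save(p,"wrist10.png"); P=cloud(p)
seg(p,P,"spacer_1"); seg(p,P,"jaw"); seg(p,P,"jar_1")
E
```

```text
t 25.37 pos [ 0.4807 -0.0191  0.1103] uw 478.6 48.0 yaw -7.96 F [ 0.15 -0.76  0.71] Fw -0.73 grip -0.003
spacer_1 0.81 [183 276] z 0.062 rect [487.8  19.7] [13.9 53.9] 81.8 u [454.3 506.2] w [80.7 87.8 94.2]
spacer_1 0.8 [159 276] z 0.062 rect [489.4  33.5] [14.8 53.9] 82.0 u [453.8 506.1] w [ 94.5 101.8 108.6]
spacer_1 0.67 [131 280] z 0.062 rect [490.1  48.8] [16.4 53.8] 80.5 u [452.6 504.5] w [108.4 115.8 122.5]
jaw 0.72 [204 274] z 0.063 rect [484.2   3.3] [13.9 39.8] 82.2 u [459.5 498.5] w [64.1 71.4 77.5]
jar_1 0.93 [ 67 282] z 0.087 rect [497.1  80.6] [45.8 45.4] 25.6 u [459.8 502.2] w [128.1 150.1 170.5]
jar_1 0.91 [91 64] z 0.081 rect [371.5  85.7] [46.4 38.2] 65.2 u [336.8 374.2] w [116.6 138.1 159.6]
jar_1 0.83 [  7 283] z 0.072 rect [502.4 105.7] [12.8 30.5] 82.0 u [468.8 496.6] w [171.1 178.3 180.6]
```

View pics/wrist10.png

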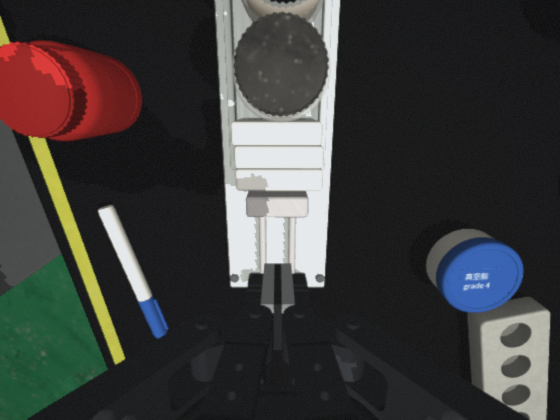

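>>> step_arm:
  increments:
    - [0.0, 0, -0.001, -0.03, 0]
    - [0.0, 0, 0, -0.03, 0]
    - [0.0, 0, 0, -0.015, 0]
    - [0.0, 0, 0, 0, 0]
    - [0.0, 0, 0, 0, 0]

```text
clock: 25.98
position: [0.4805, -0.0207, 0.0354]
ee_rot: [-0.533, -0.464, 0.534, -0.463]
ft_force: [0.5, -1.0, 1.0]
grip_width: 0.002
```

>>> step_arm:
  increments:
    - [0.0, 0.0003, 0.002, 0, 0]
    - [0.0, 0.0003, 0.002, 0, 0]
    - [0.0, 0.0003, 0.002, 0, 0]
    - [0.0, 0, 0, 0, 0]

```text
clock: 26.32
position: [0.4824, -0.0148, 0.0365]
ee_rot: [0.534, 0.463, -0.533, 0.464]
ft_force: [-0.3, -0.2, 0.5]
grip_width: -0.004
```

>>> step_arm:
  increments:
    - [0.0, 0.0001, 0.001, 0, 0]
    - [0.0, 0.0001, 0.001, 0, 0]
    - [0.0, 0.0001, 0.001, 0, 0]
    - [0.0, 0, 0, 0, 0]

```text
clock: 26.65
position: [0.4823, -0.0124, 0.0358]
ee_rot: [0.534, 0.463, -0.534, 0.464]
ft_force: [-0.3, -1.8, 0.1]
grip_width: -0.005
```

>>> step_arm:
  increments:
    - [0.0, 0.0001, 0.001, 0, 0]
    - [0.0, 0, 0, 0, 0]
    - [0.0, 0, 0, 0, 0]

```text
clock: 26.9
position: [0.4822, -0.0112, 0.0356]
ee_rot: [0.534, 0.464, -0.534, 0.464]
ft_force: [0.6, -1.8, 1.2]
grip_width: -0.002
```

>>> step_arm:
  increments:
    - [0.0, 0.0001, 0.001, 0, 0]
    - [0.0, 0.0001, 0.001, 0, 0]
    - [0.0, 0, 0, 0, 0]
    - [0.0, 0, 0, 0, 0]

```text
clock: 27.23
position: [0.4822, -0.0109, 0.0356]
ee_rot: [-0.534, -0.463, 0.535, -0.464]
ft_force: [-1.1, -7.6, 2.4]
grip_width: -0.003
```

>>> step_arm:
  increments:
    - [0.0, 0.0001, 0.001, 0, 0]
    - [0.0, 0, 0, 0, 0]
    - [0.0, 0, 0, 0, 0]

```text
clock: 27.48
position: [0.4822, -0.0107, 0.0356]
ee_rot: [-0.533, -0.463, 0.535, -0.464]
ft_force: [-0.6, -11.3, 3.4]
grip_width: 0.003
```

>>> step_arm:
  increments:
    - [0.0, 0.0001, 0.0005, 0, 0]
    - [0.0, 0, 0, 0, 0]
    - [0.0, 0, 0, 0, 0]
    - [0.0, 0, 0, 0, 0]
    - [0.0, 0, 0, 0, 0]
    - [0.0, 0, 0, 0, 0]

```text
clock: 27.98
position: [0.4822, -0.0107, 0.0356]
ee_rot: [-0.533, -0.462, 0.535, -0.464]
ft_force: [-2.5, -12.9, 4.8]
grip_width: -0.001
```

```bash
python3 - <<'E'
from h import *
obs(); p=camera("wrist"); save(p,"w11.png"); P=cloud(p)
seg(p,P,"spacer_1"); seg(p,P,"jaw"); seg(p,P,"jar_1")
p=camera("scene"); save(p,"scene11.png"); obs()
a=cv2.imread("pics/scene11.png")[140:320,100:400]; b=cv2.imread("pics/w11.png")
cv2.imwrite("pics/c11.png",np.hstack([cv2.resize(a,(480,288),interpolation=3),cv2.resize(b,(320,288))]))
E
```

```text
t 27.98 pos [ 0.4822 -0.0107  0.0356] uw 479.0 56.5 yaw -8.17 F [ -2.5  -12.87   4.76] Fw -13.1 grip -0.001
spacer_1 0.97 [207 276] z 0.062 rect [489.4  34.3] [14.7 54.1] 81.7 u [454.1 505.8] w [ 95.5 102.7 108.9]
spacer_1 0.67 [170 273] z 0.062 rect [490.3  50.3] [18.1 53.9] 81.6 u [452.7 504.3] w [109.3 116.6 123.1]
spacer_1 0.61 [242 276] z 0.062 rect [487.8  20.8] [15.9 54. ] 82.2 u [454.1 506.1] w [81.7 89.  95.5]
jaw 0.59 [269 273] z 0.063 rect [484.6   7.2] [15.5 40.1] 80.6 u [459.7 498.2] w [67.8 75.5 81.5]
jar_1 0.9 [113  33] z 0.053 rect [389.5  78.5] [38.3  9.3] 66.3 u [368.1 379.6] w [116.5 132.9 149.5]
jar_1 0.64 [ 71 281] z 0.087 rect [496.8  77.3] [39.6 45.9] 82.1 u [460.1 502.4] w [128.2 149.1 164.8]
t 28.23 pos [ 0.4822 -0.0107  0.0356] uw 479.0 56.5 yaw -8.17 F [ -0.64 -13.27   5.85] Fw -13.23 grip -0.0
```

View pics/c11.png

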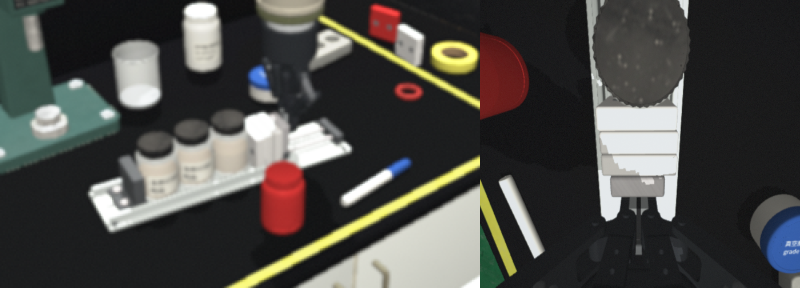

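The row, three spacers and jaw are tight, upright and held at about 13 N, so I am handing in.

```bash
python3 -c "
from h import *
print(ticket.hand_in()); obs()"
```

```text
the job is handed in; nothing more can be done
None
the job is handed in; nothing more can be done
```

The job is handed in: the three jars are closed up against the end stop, three spacers stand crosswise in the gap, and the jaw is held pushed onto the stack. It took about 28 s of the 72 s. `hand_in` gave no verdict, and no reading was possible after it.

**What I did**
- I first gripped jar 3 to slide the row along. The upward force rose to 19 N and the jar seemed to tilt, so I let go. It stood upright again, and I closed the row by pushing low with shut fingers until it stopped hard at about 11 N.
- Touching jar and jaw with the fingers gave a gap of about 45 mm. An early camera estimate said about 42.5 mm. Three spacers of 14 mm fitted with about 3 mm to spare, so there was no room for a fourth.
- While I lowered the third spacer it pressed on the tray bed with about 22 N for a moment. I lifted it 2 mm and then seated it normally.
- The fourth white spacer and the red look-alikes were not touched.

**Last checks before hand-in**
- **Push:** steady at 13.1 to 13.2 N along the tray, with the tool not moving.
- **Jaw:** its face had moved about 4 mm and lay against the last spacer, 81.5 mm against 81.7 mm along the tray.
- **Spacers:** the three stood flush at about 14 mm pitch, with equal tops at 62 mm.
- **Jars:** all three looked upright and in a row in the scene picture.

**What disagreed:** the cameras put the jar spacing at 51 to 53 mm, a little under the 53 to 54 mm jar diameter. I took this as calibration error. I did not measure the contact between jar 1 and the stop on its own; it rests on the hard stop in the push and on the picture.

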